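# Close the fog machine's click-stop filler cap

## Task

The fog machine on the party shop's counter has just been refilled. Put its filler cap back: take the cap with the bar grip from the counter, set it into the filler neck so that its lugs drop through the slots and it sits flush on the rim, then turn it clockwise until its ratchet has clicked two or three times, no more, and let go. Be gentle with the plastic neck, and leave everything else on the counter where it is.

Things in the scene. Friction and masses are not known exactly. Their poses are not given: they have to be found in the camera images.
- fogger: fog machine, fixed: black steel housing with a pale moulded fluid tank at its rear (robot) end, 320 long (x, nozzle at +x) x 220 wide x 150 mm high. A carrying handle stands 43 mm above the housing top, 45 mm left of the middle, 83 mm or more ahead of the neck. Origin: centre of the underside, on the counter; z up.
- neck (a point): centre of the filler neck's rim, 85 mm behind and 20 mm right of the machine's middle, 175 mm above the counter. The dark plastic neck, a tube 58 mm across, stands 25 mm above the tank. At the rim a lip 4 mm thick leaves a round bore of 36.4 mm with two opposite slots 10 mm wide, 24 mm from axis to end, up to 35 degrees either way off fore and aft (x of this point; z up). A push over 40 N damages it.
- cap: click-stop filler cap, black plastic, about 140 g, upright on the counter. Grey plug 34.8 mm across, 20 mm high, its lowest 7 mm a cone down to 28 mm; above, a round knurled shell 58 mm across, 20 to 32 mm up; on top a bar grip 50 long (x) x 14 wide (y) mm, 32 to 58 mm up. Origin: centre of the plug's underside; z up. Seated, the shell rests on the rim, the origin 20 mm below it.
- lugs (a point): on the cap's axis, 12.5 mm above the plug's underside, in the middle of the plug's two opposite lugs; x runs along the lugs, which are 8 wide x 5 high mm and reach 23 mm from the axis. It lies 7.5 mm below the rim when fully seated, 2.5 mm above it while the lugs still stand on the lip. The cap fits either way round (half turn).
- ratchet (a joint): how far bar and shell are turned clockwise past the plug (rad). Under the lip the lugs turn clockwise only (seen from above), freely, and come tight 40 to 80 degrees from the slots, as the seal is worn. Till then it reads 0 (bar and lugs parallel); then it grows, a click every 22.5 degrees: at rest 0.39, 0.79, 1.18 after 1 to 3. A click takes about 0.5 N m, then lets go suddenly.
- jugcap: bystander: white screw cap of the fluid jug, 42 mm across, 22 mm high, no bar. Origin: centre of the underside.
- ribbon: bystander: reel of ribbon lying flat, 60 mm across, 36 mm high. Origin: centre of the underside.
- funnel: bystander: grey funnel standing mouth down, 96 mm across, 100 mm high. Origin: centre of the underside.
- weight: bystander: silver cone-shaped balloon weight, 56 mm across, 60 mm high. Origin: centre of the underside.
- handpump: bystander: hand balloon pump lying down, 310 mm long (x), 44 mm thick, handle 85 mm wide at -x. Origin: below the middle of its barrel, on the counter.
- jug: bystander: fluid jug, 60 x 105 mm, 194 mm high. Origin: centre of the underside.
Things that resemble listed ones, but are neither listed nor needed, are in the scene too. There is more than one size of the cap; the job needs the largest.

How it is judged:
On the way:
1. the cap sits in the neck, lugs through the slots, not yet clicked (z of lugs in the frame of neck below -0.0055 m and horizontal distance between lugs and neck below 0.004 m and value of joint ratchet below 0.3 rad), for 0.1 s.
At the end, for the whole second after the job is handed in: The cap sits in the neck within 2 mm of flush, within 4 mm of its axis and upright within 0.08 rad, at rest; the ratchet has clicked two or three times (z of lugs in the frame of neck below -0.0055 m and horizontal distance between lugs and neck below 0.004 m and angle between cap's own z axis and vertical below 0.08 rad and value of joint ratchet between 0.7 and 1.3 rad and linear speed of cap below 0.02 m/s); the robot touches nothing.
It fails at once if the ratchet clicks a fourth time (value of joint ratchet above 1.5 rad).
It fails at once if the cap bears on the machine with more than 40 N while its lugs are not yet through the lip, or with more than 90 N at all ((contact force between cap and fogger above 40 N and z of lugs in the frame of neck above -0.005 m) or contact force between cap and fogger above 90 N).
It fails at once if a bystander is moved by more than 20 mm (distance of any of jugcap, ribbon, funnel, weight, handpump, jug from where it was at the start of the episode above 0.02 m).
It also fails if it takes over 70 s, if anything falls off the work surface, if the arm or the gripper's body presses on something with over 40 N, if the wrist force passes 120 N, or if a joint passes its speed limit or range.

## Robot

A 7-joint arm with a two-finger parallel gripper is mounted at the origin on the work surface. World frame = base frame: x ahead of the robot, y to its left, z up, the work surface at z = 0. Lengths are in m, angles in rad, forces in N, time in s.
With the tool pointing down it reaches from about 0.425 to 0.95 m from the base axis. Payload 16.7 kg.
Tool frame: the origin (TCP) lies at the very end of the fingers, on their centre line; the grasp point (between the pads) lies 19 mm behind it; z points along the fingers, x is the direction in which the jaws open and shut, and the axes are right-handed (so a half turn about z gives the same grasp; the last joint's range is limited). The gripper opens to 94 mm and grips with 3 to 60 N. Pads are 16 mm wide; open, the fingers measure 119 mm over their backs; the gripper's body (75 mm by 177 mm) begins 78 mm behind the grasp point.
Start: joints at [1.173, 0.426, 0.074, 1.606, -0.034, 1.111, -0.067], TCP at [0.166, -0.654, 0.205] pointing down, gripper open.
Joint ranges: [-2.85, 2.85], [-0.5, 2.14], [-1.23, 1.37], [0.21, 2.46], [-1.02, 4.16], [0.16, 2.05], [-2.73, 2.73]. Speed limits (rad/s): [1.89, 1.89, 2.39, 2.39, 3.01, 3.01, 3.01].

## Interface

Orientations are given as [roll, pitch, yaw] about the fixed x, y, z axes, in that order (R = Rz(yaw) Ry(pitch) Rx(roll)).
In Python, from station import r, vision, ticket gives the robot as it stands. The module is installed in compiled form; this text tells all that it offers.
- The arm moves only by the shell command python3 -m inch 'ROWS' [OPENING] [FORCE]. ROWS is text: rows parted by semicolons, each of 4 numbers parted by spaces: the shift along the tool's x, y, z each as a share of 5 cm, from -1 to 1, then the turn about the tool's z as a share of 10 degrees, from -1 to 1. A call has 1 to 10 rows; each row shifts and turns the commanded pose from where the row before left it, along the tool's axes as they then stand; what a row does not reach is not made up. A row lasts 1/8 s, in which the tool goes at most 62.5 mm and 10.7 degrees, less where a joint would pass 70% of its speed; a pose out of reach is approached as far as the arm can. A call with a number of a shift or a turn outside -1 to 1 is refused whole. A call with a gripper value outside its range is refused whole. OPENING is the opening, from 0 (shut) to 1 (fully open), set as the call begins (- or left out, the last holds). The fingers move at their own pace and stop on an object; FORCE is the grip in N (left out, the last holds). Time passes only in rows, so rows that do not move let the fingers close. It gives the time, the measured TCP pose, the force and the opening at its end, in the units of the state.
- r.state(): the state, without advancing time (a new reading comes with each control period).
- vision.camera(name): name is "scene" or "top"; returns a dict with "color" (420x560x3 uint8, red, green, blue), "range_z" (420x560 float32, m along the optical axis (not along the pixel's ray), 0 where there is no reading), "mtx" (3x3 intrinsics, pixels), "cam_to_world" (4x4, takes a point from camera to world coordinates). Camera axes: x right, y up, looking along -z (the intrinsics and any distortion apply to the point x, -y, -z); pixel columns grow to the right and rows downward; lengths in m; the calibration is good to about 2 mm. A picture is of the moment at which its call begins.
- ticket.sign_off(): hands the job in, once; it reports no verdict.
The state is a dict: "time": time; "joint_pos": joint angles; "joint_velocities": joint speeds; "effort": joint torques, N m; "tcp_pos": TCP position; "tcp_rot": TCP orientation; "contact_force": force on the tool from outside, world axes, zero at the start; "moment": the same for the moment, N m; "width": finger opening in m.
Only numpy, scipy, OpenCV 4.12 (cv2) and the standard library are available. Lean on these libraries where they do the work, as an engineer would, in place of code of your own. Each camera call takes 0.05 s, during which the arm holds its last target.

## Working session

There is one attempt and no reset: what is moved stays moved. The work goes in short steps, Python scripts to look and compute and a shell command to move; the robot and the scene stay as the last step left them, time stands still between calls to the robot, and variables do not carry over. Pictures are saved under pics/ and viewed, and the job is handed in when it is done.

```bash
mkdir -p pics; cat > h.py <<'E'
import numpy as np, cv2
from station import r, vision, ticket
def snap(name):
    c=vision.camera(name); np.savez('last_%s.npz'%name,**c); return c
def load(name): return dict(np.load('last_%s.npz'%name))
def world(c):
    z=c['range_z']; h,w=z.shape; K=c['mtx']
    u,v=np.meshgrid(np.arange(w),np.arange(h))
    P=np.stack([(u-K[0,2])/K[0,0]*z,-(v-K[1,2])/K[1,1]*z,-z],-1)
    T=c['cam_to_world']; return P@T[:3,:3].T+T[:3,3]
def crop(c,fn,x0,y0,x1,y1,s):
    im=c['color'][y0:y1,x0:x1][:,:,::-1]
    cv2.imwrite(fn,cv2.resize(im,None,fx=s,fy=s,interpolation=cv2.INTER_CUBIC))
def st():
    s=r.state()
    for k in s: print(k,np.round(s[k],4))
E
python3 - <<'E'
from h import *
for n in('scene','top'):
    c=snap(n); cv2.imwrite('pics/%s0.png'%n,c['color'][:,:,::-1]); print(np.round(c['mtx'],1),np.round(c['cam_to_world'],3))
st()
E
```

```text
[[438.5   0.  285.4]
 [  0.  438.5 211.5]
 [  0.    0.    1. ]] [[ 0.104 -0.825  0.555  1.221]
 [ 0.994  0.079 -0.07  -0.081]
 [ 0.014  0.559  0.829  1.119]
 [ 0.     0.     0.     1.   ]]
[[531.6   0.  272.9]
 [  0.  531.6 212.6]
 [  0.    0.    1. ]] [[ 0.     0.988 -0.154  0.307]
 [-1.     0.002  0.009  0.01 ]
 [ 0.009  0.154  0.988  1.684]
 [ 0.     0.     0.     1.   ]]
time 0.1
joint_pos [ 1.1725  0.4267  0.0738  1.6066 -0.0341  1.1108 -0.0671]
joint_velocities [-0.0003 -0.001   0.0008 -0.0014 -0.0012  0.0006 -0.0001]
effort [ 9.60000e-03 -9.37462e+01  3.67780e+00 -4.55038e+01 -4.85000e-02
  1.68000e-02  2.00000e-04]
tcp_pos [ 0.1661 -0.6538  0.2048]
tcp_rot [ 3.1415e+00  1.1000e-03 -1.3220e+00]
contact_force [-0.6982  0.2402  0.8269]
moment [ 0.0112  0.079  -0.0544]
width 0.0942
```

View pics/scene0.png

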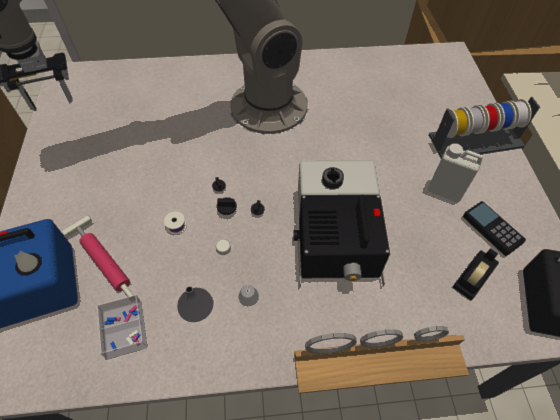

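View pics/top0.png

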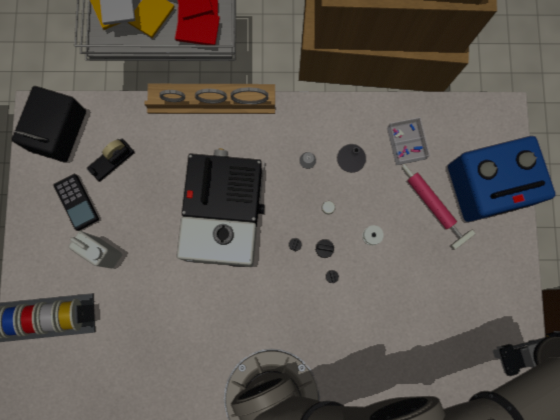

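Candidates for the cap in the top picture are (325,248), (295,244) and (332,276). The one at (325,248) looks largest. The blue machine's dials at (488,168) and (527,160) are not caps on the counter. I'll check with close crops.

```bash
python3 - <<'E'
from h import *
c=load('top'); a=c['color'][225:295,280:350][:,:,::-1]; b=c['color'][200:270,188:258][:,:,::-1]
im=np.hstack([cv2.resize(x,(400,400),interpolation=cv2.INTER_CUBIC) for x in(a,b)])
im=np.clip(im.astype(float)*2,0,255).astype(np.uint8)
cv2.imwrite('pics/t1.png',im)
c2=load('scene'); a=c2['color'][165:225,205:275][:,:,::-1]; b=c2['color'][150:210,298:368][:,:,::-1]
im=np.hstack([cv2.resize(x,(400,343),interpolation=cv2.INTER_CUBIC) for x in(a,b)])
im=np.clip(im.astype(float)*2,0,255).astype(np.uint8)
cv2.imwrite('pics/s1.png',im)
for n,pts in(('top',[(325,248),(295,244),(332,276),(223,234),(316,248),(334,248)]),('scene',[(227,205),(218,184),(257,207),(333,177)])):
    W=world(load(n))
    for p in pts: print(n,p,np.round(W[p[1],p[0]],4))
E
```

```text
top (325, 248) [ 0.4505 -0.1642  0.0595]
top (295, 244) [ 0.464  -0.0731  0.0456]
top (332, 276) [ 0.366  -0.1867  0.0395]
top (223, 234) [0.483  0.141  0.1492]
top (316, 248) [ 0.4529 -0.1391  0.0316]
top (334, 248) [ 0.4554 -0.1987  0.0044]
scene (227, 205) [ 0.4591 -0.1617  0.0398]
scene (218, 184) [ 0.3792 -0.1867  0.0423]
scene (257, 207) [ 0.4769 -0.073   0.0428]
scene (333, 177) [0.4686 0.1463 0.1499]
```

View pics/t1.png

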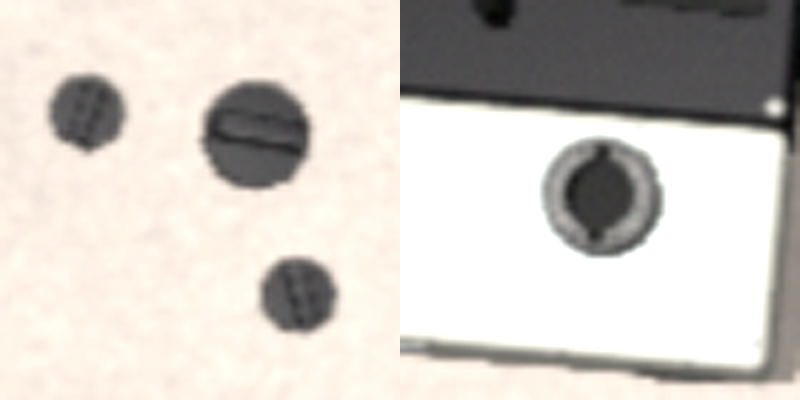

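View pics/s1.png

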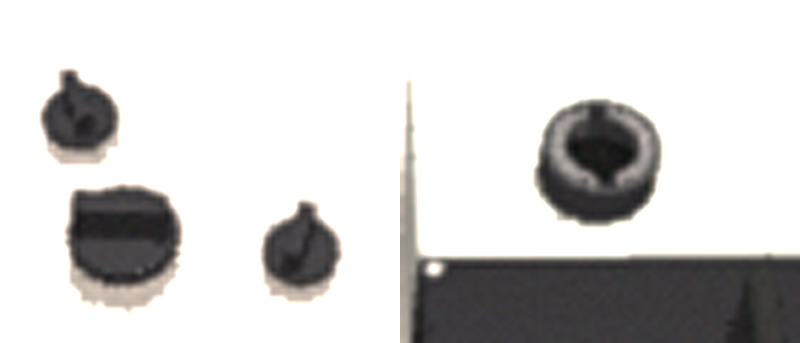

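The cap is the one at (325,248), with its bar at a height of 59 mm. The two others are smaller, at about 40–46 mm. The neck is at (223,234), with its slots roughly along x. Next I'll enlarge both for precise reading.

```bash
cat >> h.py <<'E'
def ray(c,u,v,z):
    K=c['mtx'];T=c['cam_to_world']
    d=T[:3,:3]@np.array([(u-K[0,2])/K[0,0],-(v-K[1,2])/K[1,1],-1]); o=T[:3,3]
    return o+d*(z-o[2])/d[2]
def proj(c,P):
    K=c['mtx'];T=c['cam_to_world']; p=T[:3,:3].T@(np.asarray(P,float)-T[:3,3])
    return np.array([K[0,2]+K[0,0]*p[0]/-p[2],K[1,2]-K[1,1]*p[1]/-p[2]])
def big(c,fn,u0,v0,w,h,s,gain=2,draw=[]):
    im=np.clip(cv2.resize(c['color'][v0:v0+h,u0:u0+w][:,:,::-1],None,fx=s,fy=s,interpolation=cv2.INTER_CUBIC).astype(float)*gain,0,255).astype(np.uint8)
    for pts,col in draw:
        q=np.array([[(x-u0+.5)*s-.5,(y-v0+.5)*s-.5] for x,y in (proj(c,P) for P in pts)])
        cv2.polylines(im,[np.round(q).astype(int)],False,col,1)
    cv2.imwrite(fn,im)
def circ(x,y,z,R,n=60): return [(x+R*np.cos(t),y+R*np.sin(t),z) for t in np.linspace(0,2*np.pi,n)]
def box(x,y,z,L,W,a):
    c,s=np.cos(a),np.sin(a); return [(x+c*p-s*q,y+s*p+c*q,z) for p,q in((L,W),(-L,W),(-L,-W),(L,-W),(L,W))]
def capdraw(x,y,z,a): return [(circ(x,y,z+.032,.029),(0,255,0)),(box(x,y,z+.058,.025,.007,a),(0,0,255)),(circ(x,y,z+.020,.029),(255,255,0))]
def neckdraw(x,y,z,a): return [(circ(x,y,z,.029),(0,255,0)),(circ(x,y,z,.0182),(0,255,255)),(box(x,y,z,.024,.005,a),(0,0,255))]
E
cat > fit.py <<'E'
import sys; from h import *
cx,cy,ca,nx,ny,na=map(float,sys.argv[1:7])
ca,na=np.radians([ca,na])
t=load('top');s=load('scene')
big(t,'/tmp/a.png',311,234,28,28,14,2.5,capdraw(cx,cy,0,ca)); big(t,'/tmp/b.png',209,220,28,28,14,2,neckdraw(nx,ny,.175,na))
big(s,'/tmp/c.png',213,190,28,28,10,2.5,capdraw(cx,cy,0,ca)); big(s,'/tmp/d.png',319,163,28,28,10,2,neckdraw(nx,ny,.175,na))
R=lambda f:cv2.resize(cv2.imread(f),(400,300 if f in('/tmp/c.png','/tmp/d.png') and 0 else 400))
im=np.hstack([R('/tmp/a.png'),R('/tmp/b.png')]);cv2.imwrite(sys.argv[7]+'t.png',im)
im=np.hstack([R('/tmp/c.png'),R('/tmp/d.png')]);cv2.imwrite(sys.argv[7]+'s.png',im)
E
python3 - <<'E'
from h import *
t=load('top'); print(ray(t,324.56,248.2,.028),ray(t,222.8,233.5,.175))
E
python3 fit.py 0.4487 -0.159 -3 0.478 0.134 -3 pics/f1
```

```text
[ 0.45267174 -0.16621622  0.028     ] [0.48147032 0.13936774 0.175     ]
```

View pics/f1t.png

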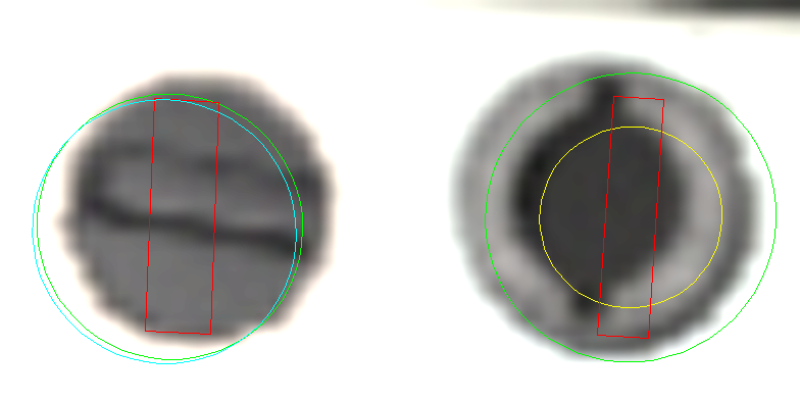

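View pics/f1s.png

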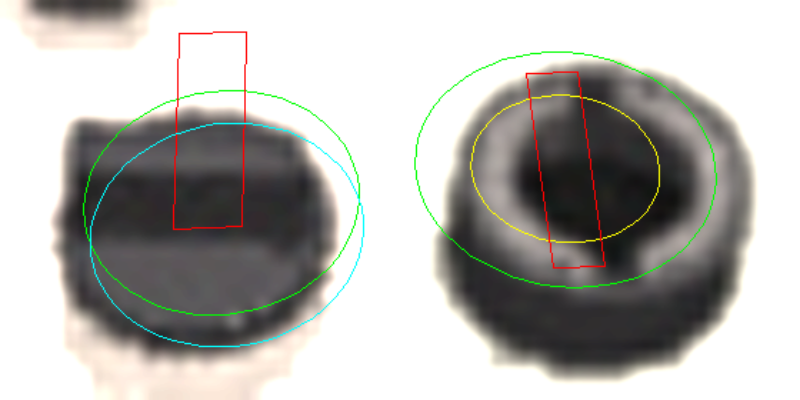

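```bash
python3 fit.py 0.4525 -0.1658 81 0.4815 0.1395 -5 pics/f2
```

```text
(no output)
```

View pics/f2t.png

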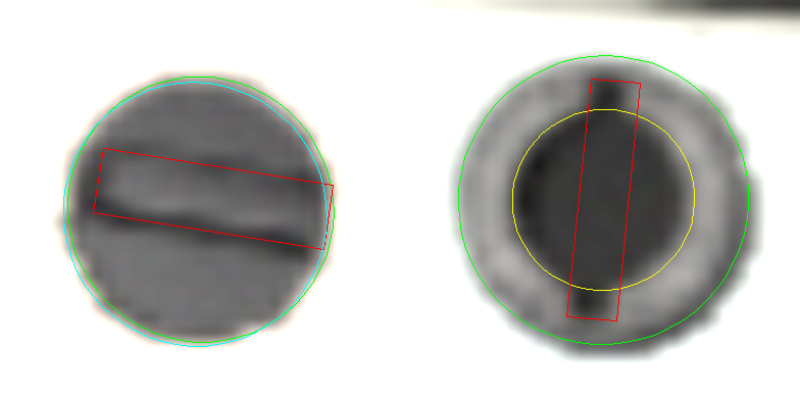

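View pics/f2s.png

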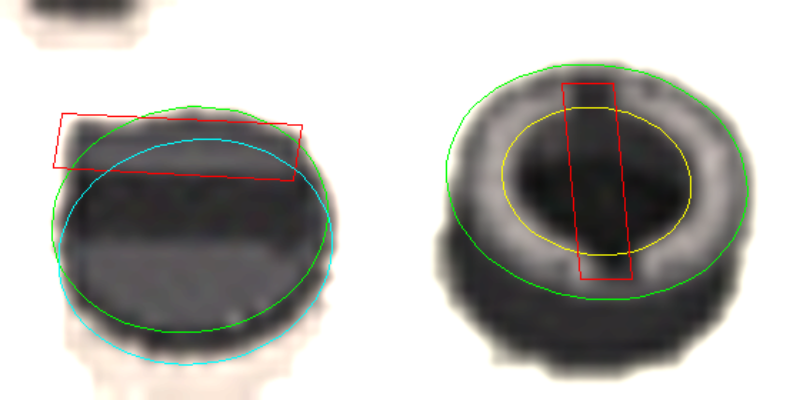

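Both models overlay well. The cap is at (0.4525, -0.1655) with its bar at about 82°. The neck is at (0.4815, 0.1398) with its slots at about -5°. I'll grasp at tool yaw -8° and seat at +85°, which leaves plenty of range to turn clockwise afterwards. First I move over the cap.

```bash
cat > go.py <<'E'
import sys; from h import *
# target x y z yawdeg -> shift in current tool axes (units of 5 cm) and turn (units 10deg)
x,y,z,yaw=map(float,sys.argv[1:5]); s=r.state()
from scipy.spatial.transform import Rotation as Ro
R=Ro.from_euler('xyz',s['tcp_rot']).as_matrix()
print('pos',np.round(s['tcp_pos'],4),'rot deg',np.round(np.degrees(s['tcp_rot']),2),'F',np.round(s['contact_force'],1),'M',np.round(s['moment'],2),'q7',round(s['joint_pos'][6],2),'w',round(float(s['width']),4),'t',s['time'])
d=R.T@(np.array([x,y,z])-s['tcp_pos'])/.05
print('shift units',np.round(d,3),'turn units',round(-((yaw-np.degrees(s['tcp_rot'][2])+180)%360-180)/10,3))
E
python3 -m inch '-0.8 -0.8 0 0;-0.8 -0.8 0 0;-0.8 -0.8 0 0;-0.8 -0.8 0 0;-0.8 -0.8 0 0;-0.8 -0.8 0 0;-0.8 -0.8 0 0;-0.8 -0.8 0 0;-0.8 -0.8 0 0;-0.8 -0.8 0 0' 0.5; python3 go.py .4525 -.1655 .12 -8
```

```text
time: 1.35
tcp_pos: [0.4559, -0.1663, 0.2055]
tcp_rot: [-3.142, -0.0, -1.322]
contact_force: [0.9, -1.2, -1.1]
width: 0.0471
pos [ 0.4559 -0.1663  0.2055] rot deg [-1.7999e+02 -1.0000e-02 -7.5760e+01] F [ 0.9 -1.2 -1.1] M [-0.05 -0.02 -0.05] q7 -1.15 w 0.0471 t 1.35
shift units [-0.034  0.063  1.711] turn units -6.776
```

```bash
python3 -m inch '-0.034 0.063 0.2 -0.97;0 0 0.2 -0.97;0 0 0.2 -0.97;0 0 0.2 -0.97;0 0 0.2 -0.97;0 0 0.2 -0.97;0 0 0.2 -0.97;0 0 0 0;0 0 0 0' ; python3 go.py .4525 -.1655 .036 -8
python3 - <<'E'
from h import *
c=snap('scene'); big(c,'pics/s3.png',195,150,70,75,8,2.2)
c=snap('top'); big(c,'pics/t3.png',295,220,60,60,8,2.2)
E
```

```text
time: 2.48
tcp_pos: [0.452, -0.1672, 0.1357]
tcp_rot: [-3.142, -0.0, -0.141]
contact_force: [0.6, 0.7, -0.4]
width: 0.0471
pos [ 0.452  -0.1672  0.1357] rot deg [-180.     -0.     -8.08] F [ 0.6  0.7 -0.4] M [-0.05 -0.12  0.07] q7 -0.03 w 0.0471 t 2.475
shift units [ 0.006 -0.036  1.995] turn units -0.008
```

View pics/s3.png

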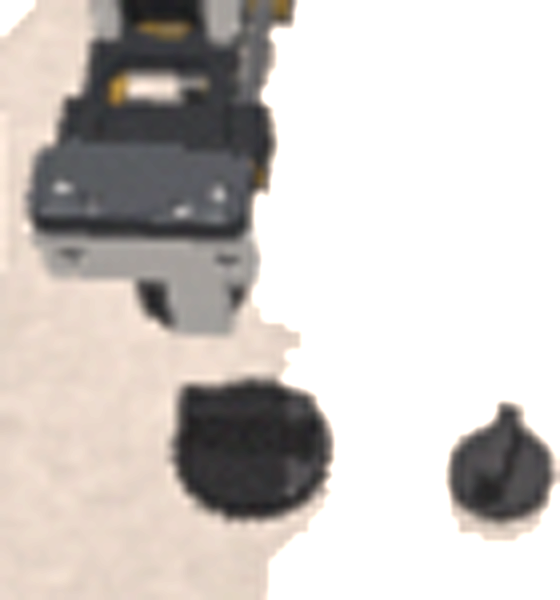

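The scene view shows the finger's tip at crop (205,330) and the cap below it at (250,450). I'll check the finger's lateral position by ray.

```bash
python3 - <<'E'
from h import *
c=load('scene')
print(ray(c,195+205/8-.5,150+330/8-.5,.1357), proj(c,(.452+.024*.99,-.167-.024*.14,.1357)),'crop',(proj(c,(.452+.024*.99,-.167-.024*.14,.1357))+.5-[195,150])*8)
E
python3 -m inch '0 0 0.5 0;0 -0.04 0.5 0;0 0 0.5 0;0 0 0.3 0;0 0 0 0;0 0 0 0'; python3 go.py .4525 -.1655 .036 -8
python3 - <<'E'
from h import *
c=snap('scene'); big(c,'pics/s4.png',195,150,70,75,8,2.2)
E
```

```text
[ 0.47656526 -0.17207893  0.1357    ] [220.73863064 190.47260411] crop [209.90904514 327.78083292]
time: 3.32
tcp_pos: [0.4527, -0.1653, 0.0463]
tcp_rot: [3.141, -0.001, -0.137]
contact_force: [0.1, 0.2, -0.6]
width: 0.0473
pos [ 0.4527 -0.1653  0.0463] rot deg [ 1.7999e+02 -5.0000e-02 -7.8700e+00] F [ 0.1  0.2 -0.6] M [-0.06 -0.05  0.06] q7 -0.12 w 0.0473 t 3.325
shift units [-0.004  0.005  0.205] turn units 0.013
```

View pics/s4.png

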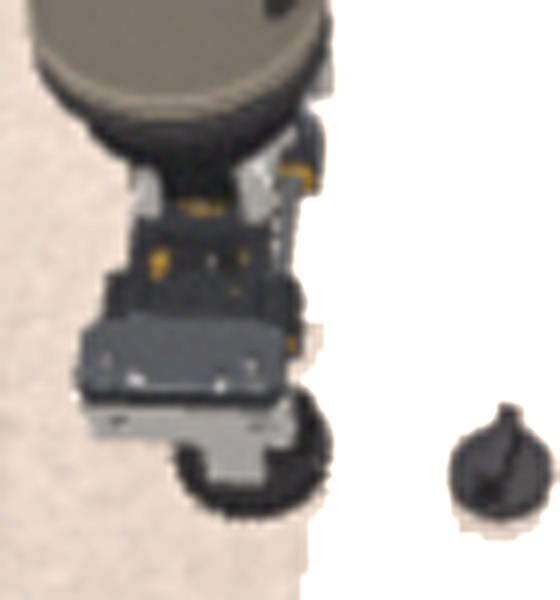

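```bash
python3 - <<'E'
from h import *
c=load('scene')
big(c,'pics/s5.png',213,190,30,30,20,2.2,[([(.4527+.99*d+.14*e,-.1653-.14*d+.99*e,.0463) for d,e in((.0235,-.008),(.0235,.008),(.0365,.008),(.0365,-.008),(.0235,-.008))],(0,0,255))]+capdraw(.4525,-.1655,0,np.radians(82))[:1])
E
```

```text
(no output)
```

View pics/s5.png

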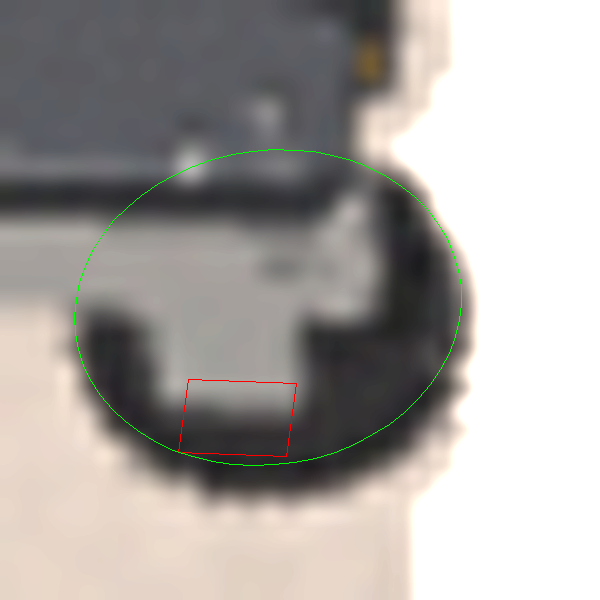

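```bash
python3 -m inch '0 -0.025 0.11 0;0 0 0.1 0;0 0 0 0'; python3 go.py .4525 -.1655 .036 -8
python3 -m inch '0 0 0 0;0 0 0 0;0 0 0 0;0 0 0 0;0 0 0 0' 0 30;python3 go.py .4525 -.1655 .036 -8
```

```text
time: 3.75
tcp_pos: [0.4521, -0.1638, 0.0346]
tcp_rot: [-3.141, 0.001, -0.137]
contact_force: [-0.1, 0.2, 0.1]
width: 0.0466
pos [ 0.4521 -0.1638  0.0346] rot deg [-1.7999e+02  4.0000e-02 -7.8400e+00] F [-0.1  0.2  0.1] M [-0.06 -0.08  0.05] q7 -0.13 w 0.0466 t 3.75
shift units [ 0.013  0.033 -0.028] turn units 0.016
time: 4.38
tcp_pos: [0.4523, -0.1639, 0.035]
tcp_rot: [-3.142, 0.0, -0.137]
contact_force: [-0.2, -1.0, -0.6]
width: 0.0141
pos [ 0.4523 -0.1639  0.035 ] rot deg [-180.      0.     -7.85] F [-0.2 -1.  -0.6] M [-0.07 -0.13  0.03] q7 -0.13 w 0.0141 t 4.375
shift units [ 0.008  0.031 -0.02 ] turn units 0.015
```

Width is 14.1 mm, so the bar is held. Lifting.

```bash
python3 -m inch '0 0 -0.3 0;0 0 -0.8 0;0 0 -1 0;0 0 -1 0;0 0 -1 0;0 0 -0.8 0;0 0 -0.2 0;0 0 0 0' 0 40; python3 go.py .4815 .1398 .29 85
python3 - <<'E'
from h import *
c=snap('scene'); cv2.imwrite('pics/s6.png',c['color'][:,:,::-1][80:300,120:400].repeat(2,0).repeat(2,1))
E
```

```text
time: 5.38
tcp_pos: [0.4522, -0.1638, 0.2904]
tcp_rot: [3.141, -0.001, -0.137]
contact_force: [0.7, -0.4, -1.8]
width: 0.0137
pos [ 0.4522 -0.1638  0.2904] rot deg [ 1.7999e+02 -4.0000e-02 -7.8400e+00] F [ 0.7 -0.4 -1.8] M [-0.05 -0.07 -0.  ] q7 0.05 w 0.0137 t 5.375
shift units [-2.490e-01 -6.096e+00  6.000e-03] turn units -9.284
```

View pics/s6.png

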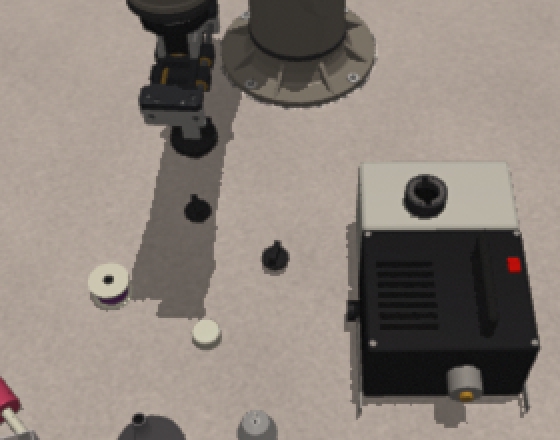

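The cap is held at crop (195,138) and the others are undisturbed. Moving over the neck and turning.

```bash
python3 -m inch '-0.03 -0.5 0 0;-0.03 -0.8 0 0;-0.03 -0.8 0 0;-0.03 -0.8 0 0;-0.03 -0.8 0 0;-0.03 -0.8 0 0;-0.03 -0.8 0 0;-0.03 -0.6 0 0;0 -0.2 0 0' 0 60
python3 -m inch '0 0 0 -0.9;0 0 0 -0.95;0 0 0 -0.95;0 0 0 -0.95;0 0 0 -0.95;0 0 0 -0.95;0 0 0 -0.95;0 0 0 -0.95;0 0 0 -0.95;0 0 0 -0.78'
python3 -m inch '0 0 0 0;0 0 0 0;0 0 0 0'
python3 go.py .4815 .1398 .29 85
cat > look.py <<'E'
import sys; from h import *
# x y yaw z of cap pred ; prints
x,y,z,a,pre=float(sys.argv[1]),float(sys.argv[2]),float(sys.argv[3]),np.radians(float(sys.argv[4])),sys.argv[5]
for n in('top','scene'):
    c=snap(n); p=proj(c,(x,y,z+.02)); u,v=int(p[0])-22,int(p[1])-22
    big(c,pre+n+'.png',u,v,44,44,13,2,capdraw(x,y,z,a)+neckdraw(.4815,.1398,.175,np.radians(-5))+[(circ(x,y,z,.014),(255,0,255))])
cv2.imwrite(pre+'.png',cv2.resize(np.hstack([cv2.imread(pre+'top.png'),cv2.imread(pre+'scene.png')]),(800,400)))
E
python3 - <<'E'
import subprocess
from h import *
s=r.state(); x,y,z=s['tcp_pos']; subprocess.run(['python3','look.py',str(x),str(y),str(z-.035),str(np.degrees(s['tcp_rot'][2])+90),'pics/l1'])
E
```

```text
time: 6.55
tcp_pos: [0.4813, 0.1414, 0.2887]
tcp_rot: [-3.142, 0.002, -0.134]
contact_force: [0.7, -0.8, -3.0]
width: 0.0132
time: 7.8
tcp_pos: [0.4818, 0.1387, 0.289]
tcp_rot: [-3.14, 0.0, 1.487]
contact_force: [-0.2, 0.3, -1.2]
width: 0.0136
time: 8.18
tcp_pos: [0.4821, 0.1396, 0.2898]
tcp_rot: [-3.141, 0.0, 1.481]
contact_force: [-0.2, 0.0, -0.4]
width: 0.0139
pos [0.4821 0.1396 0.2898] rot deg [-179.98    0.     84.83] F [-0.2  0.  -0.4] M [ 0.06 -0.17 -0.03] q7 0.96 w 0.0139 t 8.175
shift units [ 0.002 -0.012 -0.003] turn units -0.017
```

View pics/l1.png

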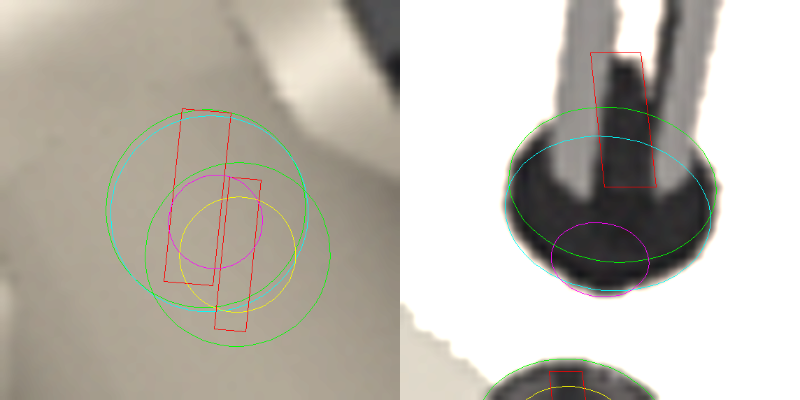

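The top camera is blocked by the arm. In the scene view the held cap fits the model centred on the TCP, with the same small right offset as the neck, so the relative alignment is good. Descending toward the rim.

```bash
python3 -m inch '0 0 0.4 0;0 0 0.5 0;0 0 0.4 0;0 0 0.2 0;0 0 0 0;0 0 0 0'
python3 go.py .4815 .1398 .20 85
python3 - <<'E'
import subprocess
from h import *
s=r.state(); x,y,z=s['tcp_pos']; subprocess.run(['python3','look.py',str(x),str(y),str(z-.035),str(np.degrees(s['tcp_rot'][2])+90),'pics/l2'])
E
```

```text
time: 9.02
tcp_pos: [0.4825, 0.1401, 0.2157]
tcp_rot: [3.141, -0.0, 1.483]
contact_force: [0.2, -0.6, -2.1]
width: 0.0138
pos [0.4825 0.1401 0.2157] rot deg [ 1.7995e+02 -2.0000e-02  8.4950e+01] F [ 0.2 -0.6 -2.1] M [ 0.1  -0.16 -0.01] q7 0.89 w 0.0138 t 9.025
shift units [-0.007 -0.019  0.314] turn units -0.005
```

View pics/l2scene.png

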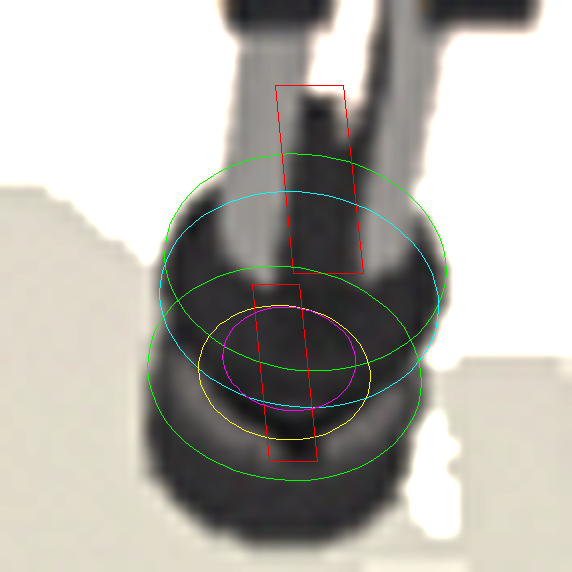

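```bash
python3 -m inch '0 -0.02 0.08 0;0 0 0.08 0;0 0 0.04 0;0 0 0 0'; python3 -c "from h import *;s=r.state();print(s['moment'])"
python3 -m inch '0 0 0.04 0;0 0 0.03 0;0 0 0 0';python3 go.py .4815 .1398 .19 85
```

```text
time: 9.62
tcp_pos: [0.4811, 0.1399, 0.2048]
tcp_rot: [-3.141, -0.0, 1.483]
contact_force: [-0.1, -0.3, -1.0]
width: 0.0137
[-0.00114437 -0.13894861 -0.01156837]
time: 10.0
tcp_pos: [0.481, 0.1402, 0.2014]
tcp_rot: [-3.141, -0.0, 1.483]
contact_force: [-0.7, 2.6, -3.1]
width: 0.0135
pos [0.481  0.1402 0.2014] rot deg [-1.7999e+02 -2.0000e-02  8.4970e+01] F [-0.7  2.6 -3.1] M [0.7  0.02 0.02] q7 0.88 w 0.0135 t 10.0
shift units [-0.007  0.01   0.228] turn units -0.003
```

```bash
python3 -m inch '0.015 0 0 0;0 0 0 0'; python3 -c "from h import *;s=r.state();print(s['moment'])"
python3 -m inch '0 0 0.03 0;0 0 0 0';python3 go.py .4815 .1398 .19 85
```

```text
time: 10.25
tcp_pos: [0.4812, 0.1406, 0.2015]
tcp_rot: [-3.142, 0.0, 1.483]
contact_force: [-0.5, 0.2, -1.9]
width: 0.0131
[ 0.13630003 -0.02588983  0.02475642]
time: 10.5
tcp_pos: [0.4812, 0.1406, 0.1999]
tcp_rot: [-3.141, 0.0, 1.483]
contact_force: [-0.8, 1.1, -1.8]
width: 0.0139
pos [0.4812 0.1406 0.1999] rot deg [-179.99    0.     84.95] F [-0.8  1.1 -1.8] M [ 0.1  -0.03 -0.02] q7 0.87 w 0.0139 t 10.5
shift units [-0.016  0.008  0.198] turn units -0.005
```

```bash
python3 -m inch '0.008 0.004 0.03 0;0 0 0 0';python3 go.py .4815 .1398 .19 85
python3 -m inch '0 0 0.03 0;0 0 0 0';python3 go.py .4815 .1398 .19 85
```

```text
time: 10.75
tcp_pos: [0.4814, 0.141, 0.1984]
tcp_rot: [-3.141, 0.0, 1.483]
contact_force: [-1.0, -0.1, -2.2]
width: 0.0138
pos [0.4814 0.141  0.1984] rot deg [-179.99    0.     84.95] F [-1.  -0.1 -2.2] M [ 0.01  0.02 -0.01] q7 0.87 w 0.0138 t 10.75
shift units [-0.025  0.005  0.167] turn units -0.005
time: 11.0
tcp_pos: [0.4814, 0.141, 0.1969]
tcp_rot: [-3.141, -0.0, 1.483]
contact_force: [-0.7, -0.3, -1.2]
width: 0.0136
pos [0.4814 0.141  0.1969] rot deg [-179.99   -0.     84.95] F [-0.7 -0.3 -1.2] M [0.06 0.04 0.06] q7 0.87 w 0.0136 t 11.0
shift units [-0.024  0.004  0.138] turn units -0.005
```

No resistance, so the lugs appear to be in the slots. Continuing down.

```bash
python3 -m inch '0 0 0.03 0;0 0 0.03 0;0 0 0 0';python3 go.py .4815 .1398 .19 85
python3 -m inch '0 0 0.03 0;0 0 0.02 0;0 0 0 0';python3 go.py .4815 .1398 .19 85
```

```text
time: 11.38
tcp_pos: [0.4814, 0.141, 0.1939]
tcp_rot: [-3.141, -0.0, 1.483]
contact_force: [-0.9, -0.4, -2.4]
width: 0.0133
pos [0.4814 0.141  0.1939] rot deg [-179.99   -0.     84.95] F [-0.9 -0.4 -2.4] M [0.09 0.05 0.02] q7 0.87 w 0.0133 t 11.375
shift units [-0.025  0.005  0.077] turn units -0.005
time: 11.75
tcp_pos: [0.4814, 0.1411, 0.1914]
tcp_rot: [-3.142, -0.0, 1.483]
contact_force: [-1.4, 0.6, -1.8]
width: 0.0138
pos [0.4814 0.1411 0.1914] rot deg [-180.     -0.     84.95] F [-1.4  0.6 -1.8] M [ 0.1   0.13 -0.01] q7 0.86 w 0.0138 t 11.75
shift units [-0.025  0.004  0.029] turn units -0.005
```

```bash
python3 -m inch '0 0 0.02 0;0 0 0 0'
python3 -m inch '0 0 0.02 0;0 0 0 0';python3 go.py .4815 .1398 .19 85
python3 - <<'E'
import subprocess
from h import *
s=r.state(); x,y,z=s['tcp_pos']; subprocess.run(['python3','look.py',str(x),str(y),str(.155),str(np.degrees(s['tcp_rot'][2])+90),'pics/l3'])
E
```

```text
time: 12.0
tcp_pos: [0.4814, 0.1411, 0.1905]
tcp_rot: [-3.142, -0.0, 1.483]
contact_force: [-1.5, -0.4, -0.6]
width: 0.0132
time: 12.25
tcp_pos: [0.4815, 0.1411, 0.19]
tcp_rot: [3.141, 0.0, 1.483]
contact_force: [-4.8, -1.8, 8.8]
width: 0.0134
pos [0.4815 0.1411 0.19  ] rot deg [1.7998e+02 2.0000e-02 8.4950e+01] F [-4.8 -1.8  8.8] M [-0.44  1.   -0.05] q7 0.86 w 0.0134 t 12.25
shift units [-0.026  0.003  0.   ] turn units -0.005
```

View pics/l3scene.png

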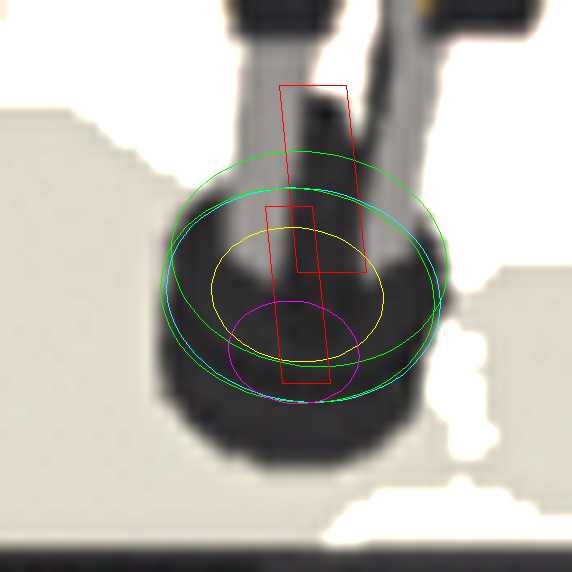

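The cap is seated: TCP at 0.190 as computed, a 9 N seat contact, and the shell down on the rim. Now I turn it clockwise (+ turn), watching the moment.

```bash
cat > m.py <<'E'
from h import *
s=r.state(); print('   yaw %.2f z %.4f F %s M %s w %.4f'%(np.degrees(s['tcp_rot'][2]),s['tcp_pos'][2],np.round(s['contact_force'],1),np.round(s['moment'],2),s['width']))
E
python3 -m inch '0 0 -0.006 0.3;0 0 0 0.4;0 0 0 0' | head -1; python3 m.py
python3 -m inch '0 0 0 0.5;0 0 0 0.5;0 0 0 0' | head -1; python3 m.py
python3 -m inch '0 0 0 0.5;0 0 0 0.5;0 0 0 0'| head -1; python3 m.py
```

```text
time: 12.72
   yaw 77.98 z 0.1900 F [-2.9  0.7  3.2] M [ 0.1   0.41 -0.  ] w 0.0138
time: 13.1
   yaw 68.07 z 0.1900 F [-2.2  1.3  4.2] M [ 0.25  0.35 -0.08] w 0.0131
time: 13.48
   yaw 58.13 z 0.1900 F [-1.3  2.1  4.5] M [ 0.39  0.21 -0.07] w 0.0135
```

```bash
for i in 1; do :; done
python3 -m inch '0 0 0 0.5;0 0 0 0.4;0 0 0 0' | head -1; python3 m.py
python3 -m inch '0 0 0 0.4;0 0 0 0' | head -1; python3 m.py
python3 -m inch '0 0 0 0.4;0 0 0 0'| head -1; python3 m.py
python3 -m inch '0 0 0 0.4;0 0 0 0'| head -1; python3 m.py
python3 -m inch '0 0 0 0.4;0 0 0 0'| head -1; python3 m.py
```

```text
time: 13.85
   yaw 49.17 z 0.1900 F [-0.5  2.8  5.8] M [ 0.52  0.08 -0.05] w 0.0133
time: 14.1
   yaw 45.16 z 0.1900 F [0.5 2.4 5.8] M [ 0.63  0.02 -0.04] w 0.0136
time: 14.35
   yaw 41.17 z 0.1900 F [0.1 3.1 6. ] M [ 0.58  0.04 -0.03] w 0.0132
time: 14.6
   yaw 37.16 z 0.1900 F [-0.2  2.4  5.9] M [ 0.5   0.04 -0.06] w 0.0135
time: 14.85
   yaw 33.16 z 0.1900 F [0.1 2.5 5.6] M [0.46 0.05 0.01] w 0.0140
```

```bash

python3 -m inch '0 0 0 0.3;0 0 0 0' | head -1; python3 m.py
python3 -m inch '0 0 0 0.3;0 0 0 0' | head -1; python3 m.py
python3 -m inch '0 0 0 0.3;0 0 0 0'| head -1; python3 m.py
python3 -m inch '0 0 0 0.3;0 0 0 0'| head -1; python3 m.py
python3 -m inch '0 0 0 0.3;0 0 0 0'| head -1; python3 m.py
```

```text
time: 15.1
   yaw 30.18 z 0.1900 F [-0.7  1.9  5.4] M [0.56 0.02 0.  ] w 0.0130
time: 15.35
   yaw 27.18 z 0.1900 F [-0.1  2.7  5.4] M [ 0.55 -0.03  0.02] w 0.0136
time: 15.6
   yaw 24.18 z 0.1900 F [0.1 3.  5.8] M [ 0.56 -0.1  -0.06] w 0.0138
time: 15.85
   yaw 21.18 z 0.1900 F [-0.5  1.7  4.8] M [ 0.55 -0.11  0.01] w 0.0138
time: 16.1
   yaw 18.17 z 0.1900 F [-0.1  2.5  5.8] M [ 0.5  -0.14 -0.02] w 0.0135
```

```bash

python3 -m inch '0 0 0 0.3;0 0 0 0' | head -1; python3 m.py
python3 -m inch '0 0 0 0.3;0 0 0 0' | head -1; python3 m.py
python3 -m inch '0 0 0 0.3;0 0 0 0'| head -1; python3 m.py
python3 -m inch '0 0 0 0.3;0 0 0 0'| head -1; python3 m.py
```

```text
time: 16.35
   yaw 15.18 z 0.1900 F [1.  2.1 5.2] M [ 0.56 -0.09  0.01] w 0.0136
time: 16.6
   yaw 12.17 z 0.1900 F [-0.1  2.5  5.1] M [ 0.56 -0.16 -0.01] w 0.0138
time: 16.85
   yaw 9.17 z 0.1900 F [0.7 1.7 4.3] M [ 0.49 -0.22 -0.03] w 0.0137
time: 17.1
   yaw 6.19 z 0.1900 F [-0.5  1.4  6. ] M [0.39 0.05 0.22] w 0.0136
```

The moment rises at about 78° from the slots, so the cap has come tight. Now smaller steps.

```bash

for k in 1; do
python3 -m inch '0 0 0 0.2;0 0 0 0' | head -1; python3 m.py
python3 -m inch '0 0 0 0.2;0 0 0 0' | head -1; python3 m.py
python3 -m inch '0 0 0 0.2;0 0 0 0'| head -1; python3 m.py
python3 -m inch '0 0 0 0.2;0 0 0 0'| head -1; python3 m.py
done
```

```text
time: 17.35
   yaw 4.21 z 0.1900 F [-0.2  2.2  5.6] M [0.44 0.14 0.3 ] w 0.0134
time: 17.6
   yaw 2.20 z 0.1900 F [0.3 2.7 5.7] M [ 0.49 -0.03  0.2 ] w 0.0133
time: 17.85
   yaw 0.21 z 0.1900 F [0.2 1.4 5.9] M [0.44 0.05 0.31] w 0.0135
time: 18.1
   yaw -1.81 z 0.1900 F [0.8 1.6 6.9] M [ 0.09 -0.23  0.08] w 0.0135
```

```bash

python3 -m inch '0 0 0 0.2;0 0 0 0' | head -1; python3 m.py
python3 -m inch '0 0 0 0.2;0 0 0 0' | head -1; python3 m.py
python3 -m inch '0 0 0 0.2;0 0 0 0'| head -1; python3 m.py
python3 -m inch '0 0 0 0.2;0 0 0 0'| head -1; python3 m.py
python3 -m inch '0 0 0 0.2;0 0 0 0'| head -1; python3 m.py
python3 -m inch '0 0 0 0.2;0 0 0 0'| head -1; python3 m.py
python3 -m inch '0 0 0 0.2;0 0 0 0'| head -1; python3 m.py
```

```text
time: 18.35
   yaw -3.80 z 0.1900 F [-0.2  1.5  6.4] M [ 0.2  -0.06  0.49] w 0.0135
time: 18.6
   yaw -5.81 z 0.1900 F [ 0.6 -0.4  5.1] M [ 0.15 -0.12 -0.01] w 0.0136
time: 18.85
   yaw -7.82 z 0.1900 F [-0.4  1.5  6.2] M [ 0.17 -0.04 -0.  ] w 0.0136
time: 19.1
   yaw -9.82 z 0.1900 F [1.3 0.9 5.2] M [ 0.09 -0.23  0.04] w 0.0133
time: 19.35
   yaw -11.83 z 0.1900 F [1.7 0.6 4.9] M [ 0.14 -0.34  0.05] w 0.0140
time: 19.6
   yaw -13.82 z 0.1900 F [1.3 1.  5.2] M [ 0.13 -0.4   0.02] w 0.0136
time: 19.85
   yaw -15.82 z 0.1900 F [1.7 0.5 6.3] M [ 0.06 -0.33  0.06] w 0.0135
```

A peak of 0.49 N m at yaw -3.8 and then a drop suggests click one. I'll check that the bar still follows the fingers.

```bash
python3 - <<'E'
import subprocess
from h import *
s=r.state(); x,y,z=s['tcp_pos']; subprocess.run(['python3','look.py',str(x),str(y),str(.155),str(np.degrees(s['tcp_rot'][2])+90),'pics/l4'])
E
```

```text
(no output)
```

View pics/l4scene.png

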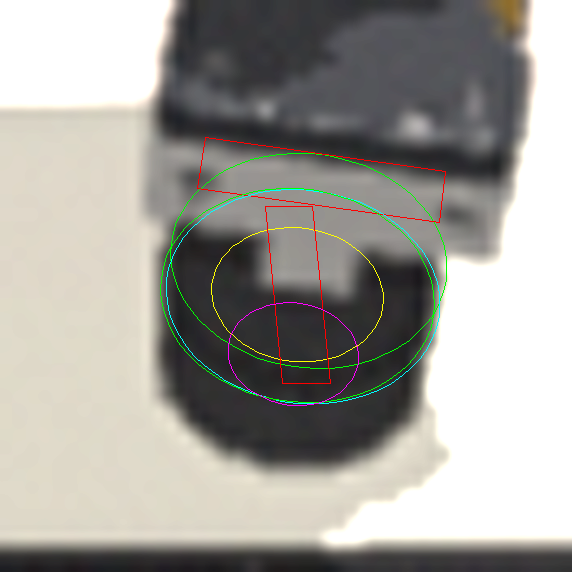

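```bash

python3 -m inch '0 0 0 0.2;0 0 0 0' | head -1; python3 m.py
python3 -m inch '0 0 0 0.2;0 0 0 0' | head -1; python3 m.py
python3 -m inch '0 0 0 0.2;0 0 0 0'| head -1; python3 m.py
python3 -m inch '0 0 0 0.2;0 0 0 0'| head -1; python3 m.py
```

```text
time: 20.2
   yaw -17.82 z 0.1900 F [1.3 0.5 5. ] M [ 0.04 -0.44  0.35] w 0.0138
time: 20.45
   yaw -19.85 z 0.1901 F [ 1.7 -0.7  6.9] M [ 0.   -0.34  0.22] w 0.0136
time: 20.7
   yaw -21.87 z 0.1901 F [2.5 0.1 5.7] M [-0.12 -0.82  0.38] w 0.0137
time: 20.95
   yaw -23.90 z 0.1901 F [3.7 0.3 4.7] M [ 0.11 -0.73  0.16] w 0.0134
```

The moment pattern repeats with a period of about 23°, and the bar is out of sight behind the finger. The second click should let go near yaw -28 and settle near -37.

```bash

python3 -m inch '0 0 0 0.2;0 0 0 0' | head -1; python3 m.py
python3 -m inch '0 0 0 0.2;0 0 0 0' | head -1; python3 m.py
python3 -m inch '0 0 0 0.2;0 0 0 0'| head -1; python3 m.py
python3 -m inch '0 0 0 0.2;0 0 0 0'| head -1; python3 m.py
python3 -m inch '0 0 0 0.2;0 0 0 0'| head -1; python3 m.py
python3 -m inch '0 0 0 0.2;0 0 0 0'| head -1; python3 m.py
```

```text
time: 21.2
   yaw -25.90 z 0.1900 F [2.6 0.4 6. ] M [-0.07 -0.7   0.35] w 0.0137
time: 21.45
   yaw -27.90 z 0.1901 F [3.9 2.7 4.1] M [ 0.38 -1.05  0.15] w 0.0136
time: 21.7
   yaw -30.04 z 0.1900 F [2.9 0.7 7. ] M [ 0.05 -0.54  0.04] w 0.0131
time: 21.95
   yaw -32.04 z 0.1900 F [2.5 0.2 7.1] M [-0.03 -0.55  0.  ] w 0.0133
time: 22.2
   yaw -34.04 z 0.1900 F [3.1 0.6 7.6] M [-0.08 -0.51 -0.02] w 0.0135
time: 22.45
   yaw -36.04 z 0.1900 F [2.6 0.2 7.2] M [-0.1  -0.49  0.02] w 0.0135
```

The second click let go at about -29 and the moment is zero again. Releasing and lifting, then checking the bar angle.

```bash

python3 -m inch '0 0 0 0;0 0 0 0;0 0 0 0;0 0 0 0' 0.45; python3 m.py
python3 -m inch '0 0 -0.2 0;0 0 -0.5 0;0 0 -0.8 0;0 0 -0.8 0;0 0 -0.5 0;0 0 0 0' ; python3 m.py
```

```text
time: 22.95
tcp_pos: [0.4813, 0.141, 0.1897]
tcp_rot: [3.141, 0.0, -0.629]
contact_force: [0.6, 0.1, 0.5]
width: 0.0419
   yaw -36.04 z 0.1897 F [0.6 0.1 0.5] M [-0.04 -0.04 -0.02] w 0.0419
time: 23.7
tcp_pos: [0.4822, 0.1415, 0.3322]
tcp_rot: [-3.139, -0.002, -0.629]
contact_force: [0.1, 0.9, -0.5]
width: 0.0418
   yaw -36.05 z 0.3322 F [ 0.1  0.9 -0.5] M [-0.01 -0.08 -0.06] w 0.0418
```

```bash
python3 go.py .45 -.1 .33 -36; python3 - <<'E'
import subprocess
subprocess.run(['python3','look.py','.4815','.1405','.155','53','pics/l5'])
E
```

```text
pos [0.4822 0.1415 0.3322] rot deg [-1.7984e+02 -1.4000e-01 -3.6050e+01] F [ 0.1  0.9 -0.5] M [-0.01 -0.08 -0.06] q7 -1.08 w 0.0418 t 23.7
shift units [2.322 4.283 0.037] turn units -0.005
```

View pics/l5scene.png

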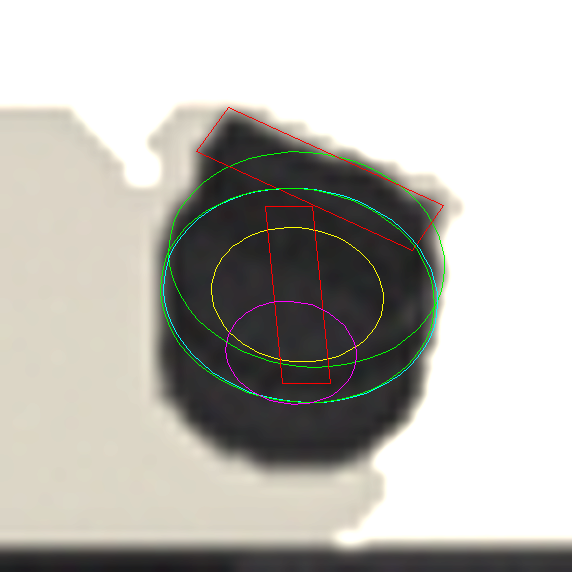

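The cap is down on the rim and its bar lies at about 53°, as expected after two clicks. I'll move the arm aside for a top view.

```bash
python3 -m inch '0.4 0.7 0 0;0.4 0.8 0 0;0.4 0.8 0 0;0.4 0.8 0 0;0.4 0.8 0 0;0.2 0.4 0 0;0 0 0 0'
python3 look.py .4815 .1402 .155 53 pics/l6; python3 -c "
from h import *
cv2.imwrite('pics/t7.png',load('top')['color'][:,:,::-1])"
```

```text
time: 24.68
tcp_pos: [0.4431, -0.0988, 0.3289]
tcp_rot: [3.141, 0.001, -0.632]
contact_force: [-0.5, 1.1, 0.2]
width: 0.0423
```

View pics/l6.png

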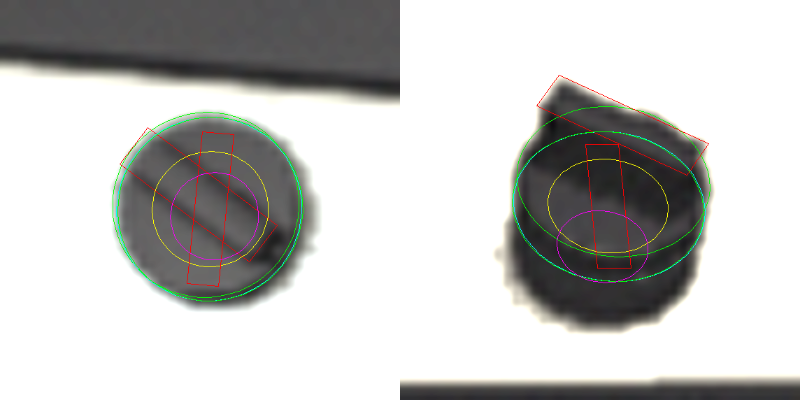

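View pics/t7.png

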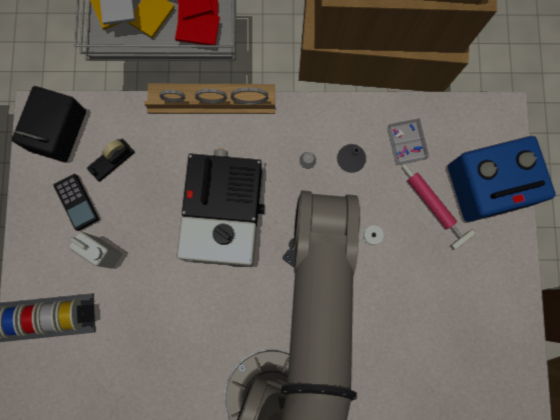

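Both views put the cap concentric and flush on the neck, with its bar at about 53°. That is 122° from the slots, less 78° to tight, leaving about 45°, or two clicks. The bystanders in view have not moved. Handing in.

```bash
python3 -c "
from h import *
print(ticket.sign_off())"
```

```text
the job is handed in; nothing more can be done
None
```

The largest cap is back in the filler neck and clicked twice. I handed the job in about 25 s into the 70 s allowed.

- **Seating:** The lugs dropped through the slots with almost no resistance. The shell reached the rim at exactly the computed height (TCP at 0.190 m), and the most force I read was about 9 N.
- **Turning:** The cap came tight about 78° from the slots. The moment rose to about 0.5 N m before the first drop (yaw about -5°). The highest reading before the second drop (about -29°) was 0.38 N m, possibly because I sampled only every 2°. I stopped once the moment was back to zero, let go and moved the arm away.
- **Last checks:** Both cameras show the cap flush and centred, with its bar at about 53°. That is about 45° past tight, which matches two clicks (0.79 rad).

The ratchet angle is inferred from the moment trace and the bar angle, because it cannot be seen directly. The scene camera read about 1 mm to the side of the top camera. That did not matter, because the cap and the neck shared the offset.

The bystanders I could see had not moved. The arm hid the jug cap in the last top view, but no move came near it.

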